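# Put the leather tools back into their fitted tray

### The arm

A 7-joint arm with a two-finger parallel gripper is mounted at the origin on a cart in front of the work surface, level with it; the furniture and walls round the work are solid. World frame = base frame: x ahead of the robot, y to its left, z up, the work surface at z = 0. Lengths are in mm, angles in degrees, forces in N, time in s.
With the tool pointing down it reaches from about 425 to 950 mm from the base axis. Payload 4.7 kg.
Tool frame: the origin (TCP) lies on the mounting face of the last link; the fingertips stand 173 mm ahead of it and the grasp point (between the pads) lies 155 mm ahead of it; x points along the fingers, y is the direction in which the jaws open and shut, and the axes are right-handed (so a half turn about x gives the same grasp; the last joint's range is limited). The gripper opens to 85 mm and grips with 20 to 120 N. Pads are 22 mm wide; open, the fingers measure 114 mm over their backs; the gripper's body (76 mm by 85 mm) begins 54 mm behind the grasp point. The pads swing forward as they close: fully open they stand 13 mm farther back than shut.
Start: joints at [-77.114, 26.849, -2.785, 87.806, 1.381, 65.374, -4.715], TCP at [169.443, 653.391, 404.735] pointing down, gripper open.
Joint ranges: [-148.3, 148.3], [-19.14, 114.17], [-79.39, 73.82], [5.75, 140.21], [-59.74, 239.74], [12.07, 113.84], [-152.46, 152.46]. Speed limits (degrees/s): [147.25, 147.25, 180, 180, 180, 180, 180].

### API

Orientations are given as [roll, pitch, yaw] about the fixed x, y, z axes, in that order (R = Rz(yaw) Ry(pitch) Rx(roll)).
In Python, from plant import telemetry, eyes, job gives the robot as it stands.
- The arm moves only by the tool arm_command, never from a script. Its argument "series" is a list of rows, each a list of 4 numbers: the shift along the world's x, y, z in mm, then the turn about the world's z in degrees. A call has 1 to 10 rows; each row is the pose to reach, as a shift and turn from the pose commanded when the call began; what a row does not reach only later rows make up. A row lasts 1/12 s, in which the tool goes at most 41.7 mm and 7.16 degrees, less where a joint would pass 70% of its speed; a pose out of reach is approached as far as the arm can. A call with a gripper value outside its range is refused whole. "claw" is the finger opening in mm, from 0 to 85.4, set as the call begins (left out, the last holds). The fingers move at their own pace and stop on an object; the grip force is fixed at half the most. Time passes only in rows, so rows that repeat a pose let the fingers close. It gives the time, the measured TCP pose, the force and the opening at its end, in the units of the state.
- telemetry.read_state(): the state, without advancing time (a new reading comes with each control period).
- eyes.get_image(name): name is "scene" or "top"; returns a dict with "frame" (384x512x3 uint8, red, green, blue), "fx", "fy", "cx", "cy" (pixels), "k1" (the pictures are not rectified: a ray, as slopes to the right and down, at radius r is drawn at 1 + k1 r^2 times it, then the intrinsics apply), "eye" and "attitude" of the camera in the world. Camera axes: x right, y up, looking along -z (the intrinsics and any distortion apply to the point x, -y, -z); pixel columns grow to the right and rows downward; lengths in mm; the calibration is good to about 2 mm. A picture is of the moment at which its call begins. There is no depth.
- job.finish_job(): hands the job in, once; it reports no verdict.
The state is a dict: "t": time; "joints": joint angles; "qvel": joint speeds; "effort": joint torques, N m; "ee_pos": TCP position; "orientation": TCP orientation; "wrist_force": force on the tool from outside, world axes, zero at the start; "moment": the same for the moment, N m; "grip_width": opening from 0.0 (shut) to 1.0 (fully open).
Only numpy, scipy, OpenCV 4.12 (cv2) and the standard library are available. Lean on these libraries where they do the work, as an engineer would, in place of code of your own. Each camera call takes 0.05 s, during which the arm holds its last target. There are 200 camera calls.

### The job

Tidy away the four hand tools on the desk - the skiver, the edge beveler, the pricking iron and the pliers - into the foam-lined tool tray: lay each one flat, right down in the cut-out of its own outline, handle towards the front of the desk and blade, teeth or jaws towards the back. The dye brush and the tin of wax do not belong in the tray; leave them where they are.

Things in the scene. Friction and masses are not known exactly. Their poses are not given: they have to be found in the camera images.
- skiver_grip (a point): Skiver: broad flat steel blade 16 mm wide, dark brown round wooden handle 22 mm thick, 75 mm long; 126 mm in all. Lies on the desk. Point: grip point in the handle, half-way up (11 mm). x runs from the blade's end at x=-83 mm to the handle's end at x=+43 mm; y across.
- beveler_grip (a point): Edge beveler: thin steel shaft 4 mm wide, reddish round wooden handle 21 mm thick, 73 mm long; 126 mm in all. Lies on the desk. Point: grip point in the handle, half-way up (10.5 mm). x runs from the steel tip at x=-83 mm to the handle's end at x=+43 mm; y across.
- iron_grip (a point): Pricking iron: all grey steel, 10 mm round shank, flat head 18 mm wide with four teeth; 112 mm in all. Lies on the desk. Point: grip point in the shank, half-way up (5 mm). x runs from the teeth at x=-71 mm to the blunt end at x=+41 mm; y across.
- pliers_grip (a point): Pliers: two red grips, short steel jaws, shut, one rigid piece, 148x41x11 mm, jaws 16 mm wide. Lies on the desk. Point: grip point in the middle between both limbs, gripped across both, about 37 mm there, half-way up (5.5 mm). x runs from the grips' ends at x=-56 mm to the jaws' end at x=+92 mm; y across.
- skiver_insert: Foam insert 177x78 mm in the dark-wood tray, 25 mm high (four side by side, shuffled): dark foam, blue floor; floor 3, foam top 19 mm over its underside. Origin: middle of its 48 mm wide finger channel, on its underside; x along it to the rear, z up. Cut-out 40 mm wide from x=-53 to 40 mm (handle), 30 mm wide to x=93 mm (blade). Right: grip point over the origin, blade to +x.
- beveler_insert: Foam insert 177x78 mm in the dark-wood tray, 25 mm high (four side by side, shuffled): dark foam, blue floor; floor 3, foam top 19 mm over its underside. Origin: middle of its 48 mm wide finger channel, on its underside; x along it to the rear, z up. Cut-out 37 mm wide from x=-53 to 44 mm (handle), narrow, 20 mm, to x=93 mm (shaft). Right: grip point over the origin, steel tip to +x.
- iron_insert: Foam insert 177x78 mm in the dark-wood tray, 25 mm high (four side by side, shuffled): dark foam, blue floor; floor 3, foam top 19 mm over its underside. Origin: middle of its 48 mm wide finger channel, on its underside; x along it to the rear, z up. Cut-out 26 mm wide from x=-51 to 36 mm (shank), 34 mm wide to x=81 mm (head). Right: grip point over the origin, teeth to +x.
- pliers_insert: Foam insert 177x78 mm in the dark-wood tray, 25 mm high (four side by side, shuffled): dark foam, blue floor; floor 3, foam top 19 mm over its underside. Origin: middle of its 48 mm wide finger channel, on its underside; x along it to the rear, z up. Cut-out 57 mm wide from x=-66 mm (grips), 46 mm to x=70, 32 mm to x=102 mm (jaws). Right: grip point over the origin, jaws to +x.
- dye_brush: Bystander: brush with pale wooden handle and dark bristles, 148 x 27 x 14 mm, lying on the desk; x runs from the bristles to the handle's end. Origin: under its middle, on the desk.
- wax_tin: Bystander: flat round tin with a dark green lid, 63 mm across, 21 mm high, on the green cutting mat (2 mm thick). Origin: centre of its underside.
Mind the look-alikes: they are no part of the job. Several things look just like the part that bears iron_grip: the one meant starts farthest to the robot's left.

How it is judged:
By the outcome, as a careful person would: the job done as asked, in the order asked, and still so for the second after the job is handed in, with the robot touching nothing.
It also fails if it takes over 101 s, if anything falls off the work surface, if the arm or the gripper's body presses on something with over 40 N, if the wrist force passes 120 N, or if a joint passes its speed limit or range.

## Working session

There is one attempt and no reset: what is moved stays moved. The work goes in short steps, Python scripts to look and compute and a tool call to move; the robot and the scene stay as the last step left them, time stands still between calls to the robot, and variables do not carry over. Pictures are saved under pics/ and viewed, about 12 in all and at most 16, crops included, and the job is handed in when it is done.

Besides the shell and the picture viewer there is one more tool, called after "Request:" as a command line: name --pt "numbers of a row" for each row, then --argument value for the rest. arm_command: Moves the arm, as the interface text tells. Its arguments: {"type":"object","properties":{"series":{"type":"array","items":{"type":"array","items":{"type":"number"}}},"claw":{"type":"number"}},"required":["series"]}

```bash
ls; mkdir -p pics; cat > h.py <<'E'
import numpy as np, cv2, pickle
from scipy.spatial.transform import Rotation as Ro
def snap(name,f):
    from plant import eyes
    d=eyes.get_image(name); pickle.dump(d,open(f'pics/{f}.pkl','wb'))
    cv2.imwrite(f'pics/{f}.png',cv2.cvtColor(d['frame'],cv2.COLOR_RGB2BGR)); return d
def load(f): return pickle.load(open(f'pics/{f}.pkl','rb'))
def crop(f,u0,v0,u1,v1,s,out):
    im=cv2.imread(f'pics/{f}.png')[v0:v1,u0:u1]
    cv2.imwrite(f'pics/{out}.png',cv2.resize(im,None,fx=s,fy=s,interpolation=cv2.INTER_CUBIC))
def R(d):
    a=np.array(d['attitude'],float)
    return a if a.shape==(3,3) else Ro.from_euler('xyz',a,degrees=True).as_matrix()
def K(d):
    return np.array([[d['fx'],0,d['cx']],[0,d['fy'],d['cy']],[0,0,1]],float)
def ray(d,u,v):
    p=cv2.undistortPoints(np.array([[[u,v]]],float),K(d),np.array([d['k1'],0,0,0.]))[0,0]
    return np.array(d['eye'],float),R(d)@np.array([p[0],-p[1],-1])
def onz(d,u,v,z):
    e,r=ray(d,u,v); return e+r*(z-e[2])/r[2]
def tri(d1,p1,d2,p2):
    e1,r1=ray(d1,*p1);e2,r2=ray(d2,*p2)
    s=np.linalg.lstsq(np.c_[r1,-r2],e2-e1,rcond=None)[0]
    a=e1+s[0]*r1;b=e2+s[1]*r2; return (a+b)/2,np.linalg.norm(a-b)
def proj(d,P):
    c=R(d).T@(np.array(P,float)-d['eye']);x,y=c[0]/-c[2],-c[1]/-c[2];k=1+d['k1']*(x*x+y*y)
    return d['fx']*x*k+d['cx'],d['fy']*y*k+d['cy']
E
python3 - <<'E'
from h import *
from plant import telemetry
for n in('scene','top'):
    d=snap(n,n+'0'); print({k:v for k,v in d.items() if k!='frame'})
a=cv2.imread('pics/scene0.png');b=cv2.imread('pics/top0.png')
print(telemetry.read_state())
E
```

```text
pics
{'fx': 477.4506895553479, 'fy': 477.4506895553479, 'cx': 257.22336039021314, 'cy': 192.50125644522885, 'k1': -0.007311785849584495, 'eye': array([-398.28603324, -713.28696383,  598.77250365]), 'attitude': array([ 63.74465444,  -0.74946073, -54.00413445])}
{'fx': 482.89075525132205, 'fy': 482.89075525132205, 'cx': 254.5070543169125, 'cy': 185.5761374917572, 'k1': -0.10022527583385672, 'eye': array([ 440.81958964,  -65.68598825, 1349.61701417]), 'attitude': array([  3.11368859,   0.11107259, -90.26806925])}
{'t': 0.1, 'joints': array([-77.11208277,  26.89569569,  -2.78351707,  87.86802462,
         1.38085832,  65.37375883,  -4.71417596]), 'qvel': array([ 0.0568157 , -0.09351303, -0.05777995, -0.24146892,  0.11628885,
       -0.02792229,  0.01326538]), 'effort': array([ 8.53500169e-04, -5.11513066e+01, -4.69663285e-02, -2.38390625e+01,
        1.07531357e-02,  4.35103415e-03, -1.80854192e-05]), 'ee_pos': array([169.43513661, 653.1685431 , 403.72212929]), 'orientation': array([ -87.81301615,   89.89606895, -102.3545105 ]), 'wrist_force': array([-0.17731687, -0.97384819, -0.42857453]), 'moment': array([-0.04271929,  0.03615265, -0.00939345]), 'grip_width': 0.9981715163184822}
```

```bash
python3 - <<'E'
from h import *
crop('top0',0,0,512,384,1.56,'top0b'); crop('scene0',0,0,512,384,1.56,'scene0b')
E
```

```text
(no output)
```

View pics/top0b.png

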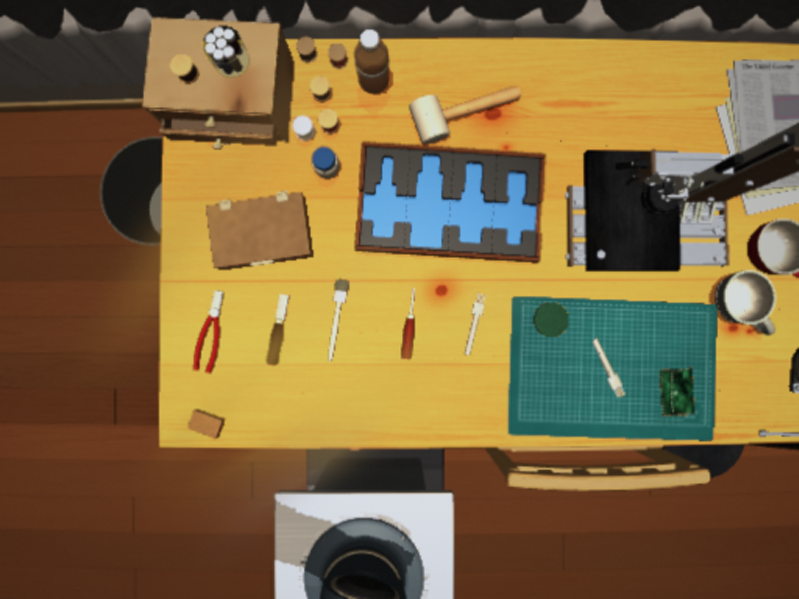

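View pics/scene0b.png

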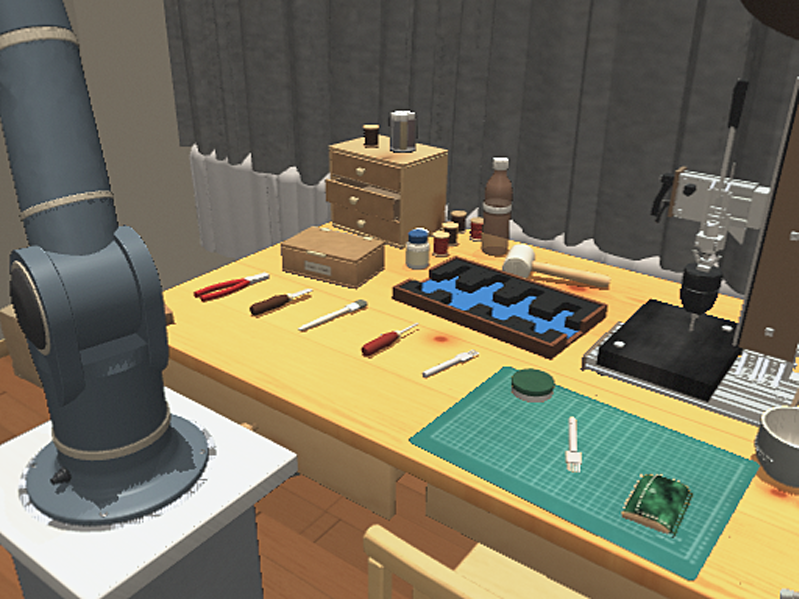

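The top view (shown at 1.56×) has pliers at (208,332), skiver (278,328), brush (338,320), beveler (408,325), iron (475,325) and the tray at (450,203). There are two iron look-alikes: A at (475,325) on bare desk and B at (608,367) on the mat. A is farther to the robot's left (image left = +y), so A fits. Next are enlarged crops to confirm A and sort the inserts.

```bash
python3 - <<'E'
from h import *
crop('top0',115,175,325,245,3.8,'c1'); crop('top0',225,88,355,170,6.1,'c2')
import numpy as np
a=cv2.imread('pics/c1.png')
crop('scene0',110,160,400,275,2.75,'c3')
E
```

```text
(no output)
```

View pics/c1.png

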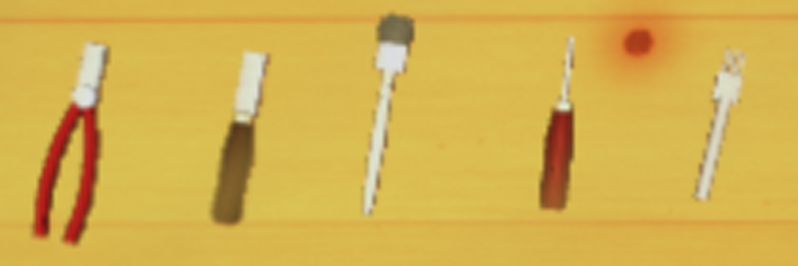

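View pics/c2.png

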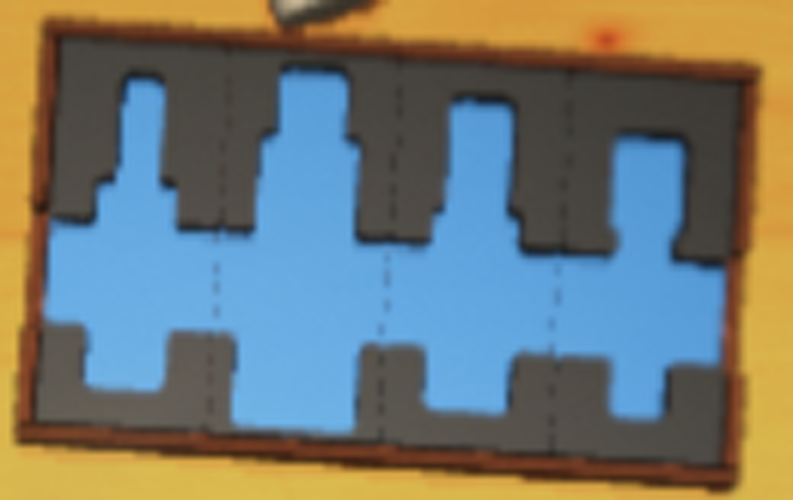

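View pics/c3.png

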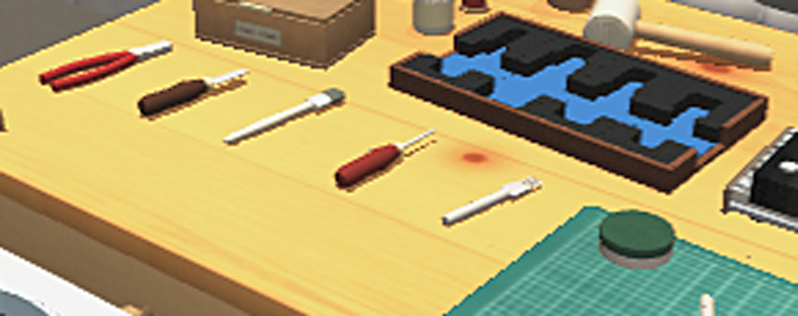

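The insert order, left to right, is beveler (narrow 20 mm top), pliers (widest, longest), skiver (30 mm top), iron (head wider than shank). Crop c1 confirms A is the four-toothed iron and that the brush (bristles) is the separate tool at (390,110). Now triangulating.

```bash
cat > m.py <<'E'
from h import *
T=load('top0');S=load('scene0')
c1=lambda u,v:((u+.5)/3.8-.5+115,(v+.5)/3.8-.5+175)
c2=lambda u,v:((u+.5)/6.1-.5+225,(v+.5)/6.1-.5+88)
c3=lambda u,v:((u+.5)/2.75-.5+110,(v+.5)/2.75-.5+160)
E
python3 - <<'E'
from m import *
np.set_printoptions(precision=1,suppress=True)
P={'pl_jaw':((97,44),(170,46)),'pl_gr1':((42,235),(42,78)),'pl_gr2':((70,242),(52,87)),
'sk_bl':((255,54),(246,72)),'sk_h':((226,222),(143,107)),'bv_tip':((571,38),(433,131)),'bv_h':((553,208),(340,180)),
'ir_t':((735,52),(538,183)),'ir_b':((702,198),(447,219))}
for k,(a,b) in P.items():
    p,e=tri(T,c1(*a),S,c3(*b)); print(k,p,round(e,1),'onz5',onz(T,*c1(*a),5),onz(S,*c3(*b),5))
Q={'RL':((45,18),(478,13)),'RR':((760,68),(768,98)),'FR':((735,487),(672,166)),'FL':((17,442),(392,68))}
for k,(a,b) in Q.items():
    p,e=tri(T,c2(*a),S,c3(*b)); print(k,p,round(e,1),'z25',onz(T,*c2(*a),25))
print('cut-out features top')
for n,(a,z) in {'bv_rear':((143,75),3),'bv_front':((124,390),19),'pl_rear':((314,68),3),'pl_front':((292,431),19),
'sk_rear':((483,100),3),'sk_front':((466,412),19),'ir_rear':((650,137),3),'ir_front':((636,418),19)}.items(): print(n,onz(T,*c2(*a),z))
E
```

```text
pl_jaw [513.6 257.8   3.9] 0.5 onz5 [513.7 257.4   5. ] [511.9 256.3   5. ]
pl_gr1 [372.2 298.1   7.1] 2.9 onz5 [373.1 297.6   5. ] [374.3 303.3   5. ]
pl_gr2 [367.1 277.6   4.9] 2.3 onz5 [368.  276.7   5. ] [366.6 278.7   5. ]
sk_bl [505.6 139.2   9.9] 0.2 onz5 [505.8 140.    5. ] [513.3 146.3   5. ]
sk_h [382.2 160.7  12.3] 2.2 onz5 [382.6 161.1   5. ] [391.3 172.6   5. ]
bv_tip [515.7 -91.7  10.9] 1.3 onz5 [516.5 -92.4   5. ] [524.5 -84.9   5. ]
bv_h [391.7 -77.8   9.5] 1.9 onz5 [392.1 -78.5   5. ] [397.2 -72.2   5. ]
ir_t [ 505.9 -213.4    1.3] 0.4 onz5 [ 505.6 -212.8    5. ] [ 500.4 -216.6    5. ]
ir_b [ 398.8 -187.4    6.5] 0.2 onz5 [ 398.8 -187.6    5. ] [ 400.8 -186.     5. ]
RL [771.2   9.3  22.5] 27.0 z25 [778.6  -1.8  25. ]
RR [ 754.5 -328.5   23.5] 1.8 z25 [ 754.6 -329.    25. ]
FR [ 562.2 -314.4   28. ] 2.5 z25 [ 561.9 -313.8   25. ]
FL [584.7  10.3  22. ] 2.2 z25 [583.7  11.   25. ]
cut-out features top
bv_rear [757.  -46.2   3. ]
bv_front [607.9 -37.3  19. ]
pl_rear [ 759.9 -125.6    3. ]
pl_front [ 588.8 -113.5   19. ]
sk_rear [ 744.6 -203.9    3. ]
sk_front [ 597.1 -192.7   19. ]
ir_rear [ 727.1 -281.3    3. ]
ir_front [ 594.1 -270.2   19. ]
```

```bash
cat > st.py <<'E'
from h import *
from plant import telemetry
s=telemetry.read_state(); r=Ro.from_euler('xyz',s['orientation'],degrees=True).as_matrix()
yaw=np.degrees(np.arctan2(r[1,1],r[0,1]))
np.set_printoptions(precision=1,suppress=True)
print('t',round(s['t'],2),'p',s['ee_pos'],'jawyaw',round(yaw,1),'xaxis',r[:,0].round(3),'F',s['wrist_force'],'g',round(s['grip_width']*85.4,1),'q7',s['joints'][6])
E
python3 st.py
```

```text
t 0.1 p [169.4 653.2 403.7] jawyaw 75.5 xaxis [-0. -0. -1.] F [-0.2 -1.  -0.4] g 85.2 q7 -4.714175963353883
```

Request:
arm_command --pt "255 -377 -100 3" --pt "255 -377 -100 3" --pt "255 -377 -100 3" --pt "255 -377 -100 3" --pt "255 -377 -100 3" --pt "255 -377 -100 3" --pt "255 -377 -100 3" --pt "255 -377 -100 3" --pt "255 -377 -100 3" --pt "255 -377 -100 3" --claw 60

```text
t: 0.93
ee_pos: [398.0, 314.4, 314.9]
orientation: [-165.4, 90.0, -176.9]
wrist_force: [1.4, 0.7, 0.5]
grip_width: 0.701
```

Request:
arm_command --pt "27 -39 -50 0" --pt "27 -39 -100 0" --pt "27 -39 -100 0" --pt "27 -39 -100 0" --pt "27 -39 -100 0" --pt "27 -39 -100 0" --pt "27 -39 -100 0"

```text
t: 1.52
ee_pos: [424.7, 278.8, 217.3]
orientation: [57.2, 89.8, 45.8]
wrist_force: [0.6, -0.1, 0.9]
grip_width: 0.704
```

```bash
python3 st.py; python3 - <<'E'
from h import *
snap('top','t1');snap('scene','s1')
crop('top','0' and 0,0,1,1,1,'x') if 0 else None
a=cv2.imread('pics/t1.png')[150:250,95:215];b=cv2.imread('pics/s1.png')[130:230,80:220]
cv2.imwrite('pics/v1.png',np.hstack([cv2.resize(a,(400,400)),cv2.resize(b,(400,400))]))
E
```

```text
t 1.52 p [424.7 278.8 217.3] jawyaw 78.6 xaxis [ 0.  0. -1.] F [ 0.6 -0.1  0.9] g 60.1 q7 42.83704670724426
```

View pics/v1.png

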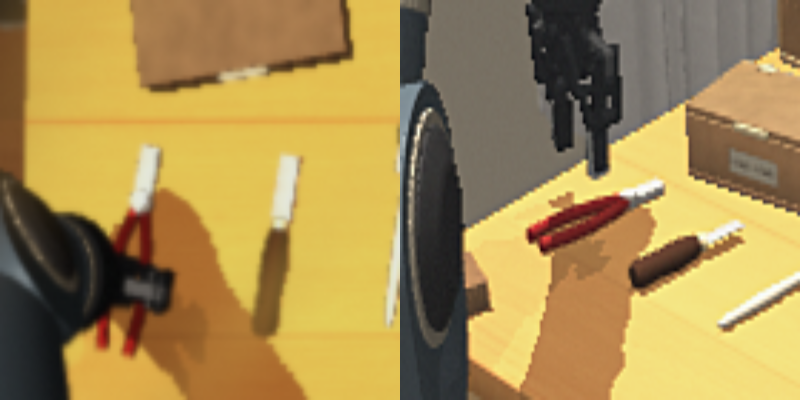

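Pliers lie at (135,240) in the left crop with the gripper over the grips. Descending.

Request:
arm_command --pt "0 -2 -20 0" --pt "0 -2 -30 0" --pt "0 -2 -36 0" --pt "0 -2 -38 0" --pt "0 -2 -38 0" --pt "0 -2 -38 0"

```text
t: 2.12
ee_pos: [424.6, 275.5, 177.6]
orientation: [58.2, 90.0, 46.7]
wrist_force: [-0.4, -0.0, 0.6]
grip_width: 0.699
```

Request:
arm_command --pt "0 0 -2 0" --pt "0 0 -2 0" --pt "0 0 -2 0" --pt "0 0 -2 0" --pt "0 0 -2 0" --pt "0 0 -2 0" --pt "0 0 -2 0" --pt "0 0 -2 0" --claw 20

```text
t: 2.78
ee_pos: [424.6, 275.5, 176.1]
orientation: [60.8, 89.9, 49.3]
wrist_force: [-1.1, -0.3, 5.7]
grip_width: 0.416
```

Request:
arm_command --pt "0 0 10 0" --pt "0 0 40 0" --pt "0 0 70 0" --pt "0 0 100 0" --pt "20 -34 100 0.7" --pt "40 -68 100 1.3" --pt "60 -102 100 2" --pt "80 -136 100 2.6" --pt "100 -170 100 3.3" --pt "120 -204 100 4"

```text
t: 3.62
ee_pos: [544.8, 69.4, 276.0]
orientation: [69.9, 90.0, 62.4]
wrist_force: [0.9, 0.7, -1.1]
grip_width: 0.415
```

Request:
arm_command --pt "20 -34 0 0.7" --pt "40 -68 0 1.3" --pt "60 -102 0 2" --pt "80 -136 0 2.6" --pt "100 -170 0 3.3" --pt "112 -190 0 3.6" --pt "112 -190 -20 3.6" --pt "112 -190 -40 3.6" --pt "112 -190 -40 3.6" --pt "112 -190 -40 3.6"

```text
t: 4.45
ee_pos: [655.7, -118.4, 234.5]
orientation: [171.2, 89.8, 167.3]
wrist_force: [-0.5, -0.0, -1.1]
grip_width: 0.411
```

```bash
python3 st.py; python3 - <<'E'
from h import *
snap('top','t2');snap('scene','s2')
a=cv2.imread('pics/t2.png')[75:175,225:355];b=cv2.imread('pics/s2.png')[120:240,240:400]
cv2.imwrite('pics/v2.png',np.hstack([cv2.resize(a,(390,300)),cv2.resize(b,(400,300))]))
E
```

```text
t 4.45 p [ 655.7 -118.4  234.5] jawyaw 86.1 xaxis [-0.  0. -1.] F [-0.5 -0.  -1.1] g 35.1 q7 96.96422965170107
```

View pics/v2.png

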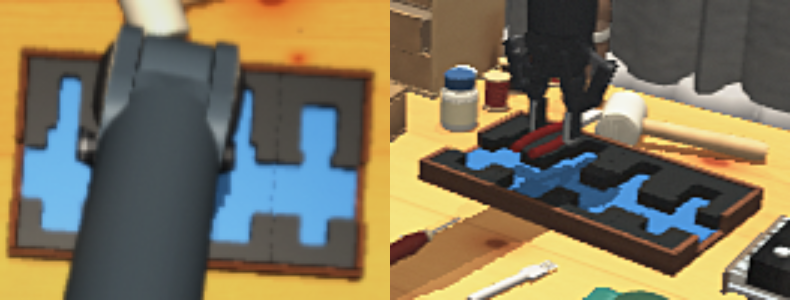

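The pliers hang over the second cut-out with the jaws to the rear. Lowering.

Request:
arm_command --pt "0 0 -15 0" --pt "0 0 -30 0" --pt "0 0 -40 0" --pt "0 0 -46 0" --pt "0 0 -49 0" --pt "0 0 -50 0" --pt "0 0 -50 0"

```text
t: 5.13
ee_pos: [656.7, -118.7, 185.8]
orientation: [-2.3, 90.0, -6.3]
wrist_force: [0.1, 0.5, -0.9]
grip_width: 0.415
```

Request:
arm_command --pt "0 0 -2 0" --pt "0 0 -4 0" --pt "0 0 -4 0"

```text
t: 5.38
ee_pos: [656.9, -118.8, 182.3]
orientation: [2.1, 89.9, -1.8]
wrist_force: [-0.4, -0.7, 1.8]
grip_width: 0.417
```

Request:
arm_command --pt "0 0 -1 0" --pt "0 0 -2 0" --pt "0 0 -2 0"

```text
t: 5.63
ee_pos: [657.0, -118.9, 182.1]
orientation: [13.6, 89.9, 9.7]
wrist_force: [-4.9, 0.5, 14.5]
grip_width: 0.413
```

In contact (14 N) at z=182, so the floor is at about 6 mm. Releasing.

Request:
arm_command --pt "0 0 1 0" --pt "0 0 2 0" --pt "0 0 2 0" --pt "0 0 2 0" --pt "0 0 30 0" --pt "0 0 60 0" --pt "0 0 90 0" --pt "0 0 90 0" --claw 54

```text
t: 6.3
ee_pos: [658.6, -119.3, 275.6]
orientation: [-3.4, 89.4, -7.3]
wrist_force: [1.7, -0.4, 0.2]
grip_width: 0.631
```

Request:
arm_command --pt "-232 272 -10 -6" --pt "-232 272 -10 -6" --pt "-232 272 -10 -6" --pt "-232 272 -10 -6" --pt "-232 272 -10 -6" --pt "-232 272 -10 -6" --pt "-232 272 -10 -6" --pt "-232 272 -10 -6" --pt "-232 272 -10 -6" --pt "-232 272 -40 -6"

```text
t: 7.13
ee_pos: [422.9, 158.5, 232.4]
orientation: [53.6, 89.5, 44.1]
wrist_force: [1.0, -0.0, -0.2]
grip_width: 0.626
```

Request:
arm_command --pt "0 0 0 0" --pt "0 0 0 0" --pt "0 0 0 0"

```text
t: 7.38
ee_pos: [425.2, 152.6, 229.7]
orientation: [-21.4, 90.0, -31.4]
wrist_force: [0.4, 0.1, -0.3]
grip_width: 0.634
```

```bash
python3 st.py; python3 - <<'E'
from h import *
snap('top','t3');snap('scene','s3')
a=cv2.imread('pics/t3.png')[80:245,140:355];b=cv2.imread('pics/s3.png')[130:250,130:310]
cv2.imwrite('pics/v3.png',np.hstack([cv2.resize(a,(430,330)),cv2.resize(b,(370,330))]))
E
```

```text
t 7.38 p [425.2 152.6 229.7] jawyaw 80.0 xaxis [ 0. -0. -1.] F [ 0.4  0.1 -0.3] g 54.2 q7 58.071381004417134
```

View pics/v3.png

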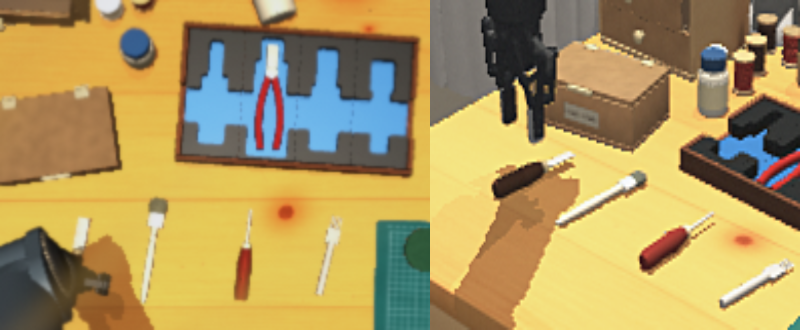

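The pliers lie in their cut-out, jaws to the rear, and the gripper is over the skiver. Descending and gripping.

Request:
arm_command --pt "-1 1 -20 0" --pt "-1 1 -36 0" --pt "-1 1 -46 0" --pt "-1 1 -51 0" --pt "-1 1 -53 0" --pt "-1 1 -53 0"

```text
t: 7.98
ee_pos: [423.8, 154.1, 176.4]
orientation: [34.4, 90.0, 24.4]
wrist_force: [-0.1, 0.4, -1.2]
grip_width: 0.63
```

Request:
arm_command --pt "0 0 0 0" --pt "0 0 0 0" --pt "0 0 0 0" --pt "0 0 0 0" --pt "0 0 0 0" --pt "0 0 0 0" --pt "0 0 0 0" --claw 8

```text
t: 8.57
ee_pos: [423.7, 154.4, 177.1]
orientation: [40.9, 89.9, 31.0]
wrist_force: [-0.0, -0.8, 6.6]
grip_width: 0.224
```

Request:
arm_command --pt "0 0 10 0" --pt "0 0 40 0" --pt "0 0 70 0" --pt "0 0 95 0" --pt "20 -31 95 0.6" --pt "40 -62 95 1.2" --pt "60 -93 95 1.8" --pt "80 -124 95 2.4" --pt "100 -155 95 3" --pt "120 -186 95 3.4"

```text
t: 9.4
ee_pos: [543.9, -33.3, 272.1]
orientation: [37.7, 90.0, 31.2]
wrist_force: [0.8, 0.6, -0.1]
grip_width: 0.225
```

Request:
arm_command --pt "20 -31 0 0.5" --pt "40 -62 0 1" --pt "60 -93 0 1.6" --pt "80 -124 0 2.2" --pt "100 -155 0 2.6" --pt "107 -165 -15 2.8" --pt "107 -165 -40 2.8" --pt "107 -165 -60 2.8" --pt "107 -165 -60 2.8" --pt "107 -165 -60 2.8"

```text
t: 10.23
ee_pos: [649.9, -196.4, 210.8]
orientation: [165.5, 89.8, 161.7]
wrist_force: [-0.3, -1.2, 0.2]
grip_width: 0.229
```

```bash
python3 st.py; python3 - <<'E'
from h import *
snap('top','t4');snap('scene','s4')
a=cv2.imread('pics/t4.png')[80:165,225:355];b=cv2.imread('pics/s4.png')[140:240,250:400]
cv2.imwrite('pics/v4.png',np.hstack([cv2.resize(a,(390,260)),cv2.resize(b,(390,260))]))
E
```

```text
t 10.23 p [ 649.9 -196.4  210.8] jawyaw 86.3 xaxis [-0.  0. -1.] F [-0.3 -1.2  0.2] g 19.6 q7 105.2623057329813
```

View pics/v4.png

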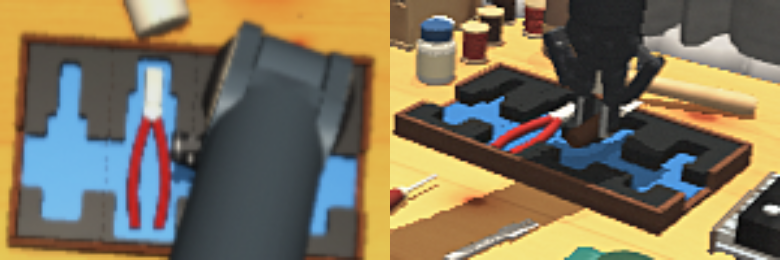

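The skiver is over the third cut-out. Lowering to contact.

Request:
arm_command --pt "0 0 -10 0" --pt "0 0 -18 0" --pt "0 0 -23 0" --pt "0 0 -25 0" --pt "0 0 -25 0"

```text
t: 10.75
ee_pos: [650.1, -196.5, 185.4]
orientation: [167.3, 89.9, 163.5]
wrist_force: [-1.5, 0.3, -0.3]
grip_width: 0.228
```

Request:
arm_command --pt "0 0 -1 0" --pt "0 0 -2 0" --pt "0 0 -3 0" --pt "0 0 -3 0"

```text
t: 11.08
ee_pos: [650.5, -196.7, 183.3]
orientation: [40.0, 90.0, 36.3]
wrist_force: [0.5, -0.7, 0.4]
grip_width: 0.23
```

Request:
arm_command --pt "0 0 -1 0" --pt "0 0 -2 0" --pt "0 0 -2 0"

```text
t: 11.33
ee_pos: [650.6, -196.8, 183.2]
orientation: [69.5, 90.0, 65.8]
wrist_force: [-2.8, 1.3, 9.4]
grip_width: 0.228
```

Contact. Releasing to 40 mm.

Request:
arm_command --pt "0 0 1 0" --pt "0 0 1 0" --pt "0 0 2 0" --pt "0 0 2 0" --pt "0 0 30 0" --pt "0 0 60 0" --pt "0 0 90 0" --pt "0 0 90 0" --claw 40

```text
t: 12.0
ee_pos: [652.6, -197.6, 277.9]
orientation: [-10.6, 89.3, -14.4]
wrist_force: [0.6, 0.5, 0.7]
grip_width: 0.471
```

Request:
arm_command --pt "-216 114 -10 -2.6" --pt "-216 114 -10 -2.6" --pt "-216 114 -10 -2.6" --pt "-216 114 -10 -2.6" --pt "-216 114 -10 -2.6" --pt "-216 114 -10 -2.6" --pt "-216 114 -20 -2.6" --pt "-216 114 -40 -2.6" --pt "-216 114 -40 -2.6" --pt "-216 114 -40 -2.6"

```text
t: 12.83
ee_pos: [434.3, -82.7, 231.0]
orientation: [-176.0, 89.9, 177.7]
wrist_force: [0.7, -0.5, 0.7]
grip_width: 0.47
```

```bash
python3 st.py; python3 - <<'E'
from h import *
snap('top','t5');snap('scene','s5')
a=cv2.imread('pics/t5.png')[80:245,140:355];b=cv2.imread('pics/s5.png')[130:250,180:360]
cv2.imwrite('pics/v5.png',np.hstack([cv2.resize(a,(430,330)),cv2.resize(b,(370,330))]))
E
```

```text
t 12.83 p [434.3 -82.7 231. ] jawyaw 83.7 xaxis [-0.  0. -1.] F [ 0.7 -0.5  0.7] g 40.1 q7 94.26963085350297
```

View pics/v5.png

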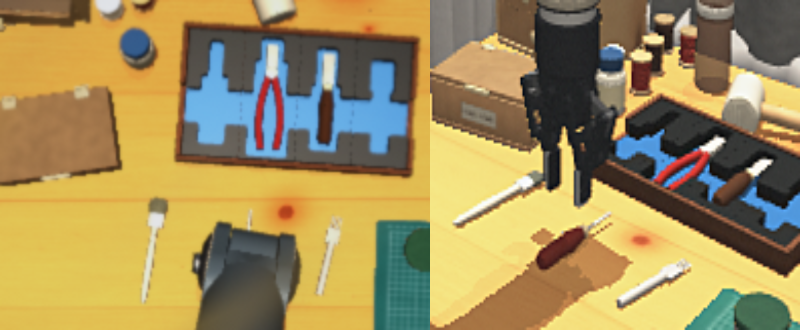

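The skiver is seated and the gripper is over the beveler. Gripping.

Request:
arm_command --pt "0 0 -20 0" --pt "0 0 -36 0" --pt "0 0 -46 0" --pt "0 0 -52 0" --pt "0 0 -54 0" --pt "0 0 -54 0"

```text
t: 13.43
ee_pos: [434.6, -82.8, 177.3]
orientation: [161.3, 90.0, 154.9]
wrist_force: [-0.2, -1.1, -0.6]
grip_width: 0.471
```

Request:
arm_command --pt "0 0 0 0" --pt "0 0 0 0" --pt "0 0 0 0" --pt "0 0 0 0" --pt "0 0 0 0" --pt "0 0 0 0" --pt "0 0 0 0" --claw 8

```text
t: 14.02
ee_pos: [434.9, -82.8, 178.0]
orientation: [5.3, 89.9, -1.1]
wrist_force: [-0.6, -0.5, 6.5]
grip_width: 0.215
```

Request:
arm_command --pt "0 0 10 0" --pt "0 0 40 0" --pt "0 0 70 0" --pt "0 0 95 0" --pt "36 7 95 0.5" --pt "72 14 95 1" --pt "108 20 95 1.5" --pt "144 27 95 2" --pt "180 34 95 2.5" --pt "216 40 95 2.5"

```text
t: 14.85
ee_pos: [651.7, -41.9, 272.8]
orientation: [148.5, 90.0, 144.7]
wrist_force: [0.6, -0.1, -0.1]
grip_width: 0.214
```

Request:
arm_command --pt "12 2 -15 0" --pt "12 2 -40 0" --pt "12 2 -60 0" --pt "12 2 -60 0" --pt "12 2 -60 0"

```text
t: 15.27
ee_pos: [661.8, -40.7, 211.6]
orientation: [-175.5, 89.8, -179.4]
wrist_force: [0.2, -0.1, -0.6]
grip_width: 0.217
```

```bash
python3 st.py; python3 - <<'E'
from h import *
snap('top','t6');snap('scene','s6')
a=cv2.imread('pics/t6.png')[80:165,225:355];b=cv2.imread('pics/s6.png')[140:240,250:400]
cv2.imwrite('pics/v6.png',np.hstack([cv2.resize(a,(390,260)),cv2.resize(b,(390,260))]))
E
```

```text
t 15.27 p [661.8 -40.7 211.6] jawyaw 86.2 xaxis [-0. -0. -1.] F [ 0.2 -0.1 -0.6] g 18.5 q7 91.34717784266986
```

View pics/v6.png

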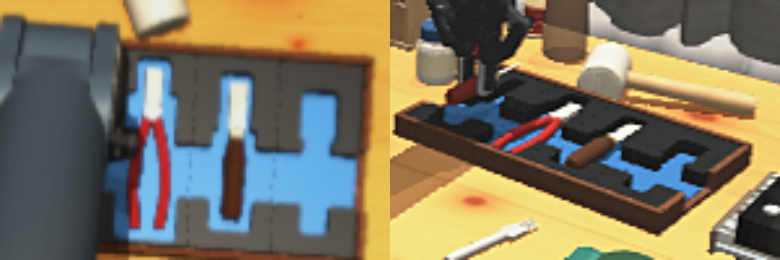

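The beveler is over the first cut-out. Lowering.

Request:
arm_command --pt "0 0 -10 0" --pt "0 0 -18 0" --pt "0 0 -23 0" --pt "0 0 -26 0" --pt "0 0 -26 0"

```text
t: 15.78
ee_pos: [662.0, -40.7, 185.3]
orientation: [-180.0, 89.9, 176.2]
wrist_force: [0.1, -0.3, 0.1]
grip_width: 0.215
```

Request:
arm_command --pt "0 0 -1 0" --pt "0 0 -2 0" --pt "0 0 -3 0" --pt "0 0 -3 0"

```text
t: 16.12
ee_pos: [662.7, -40.8, 184.2]
orientation: [21.4, 90.0, 17.6]
wrist_force: [-0.9, 1.0, 3.6]
grip_width: 0.209
```

Request:
arm_command --pt "0 0 0 0" --pt "0 0 0 0" --pt "0 0 1 0" --pt "0 0 1 0" --pt "0 0 30 0" --pt "0 0 60 0" --pt "0 0 90 0" --pt "0 0 90 0" --claw 36

```text
t: 16.78
ee_pos: [664.7, -41.1, 279.9]
orientation: [3.3, 89.3, -0.5]
wrist_force: [0.9, 0.3, 0.5]
grip_width: 0.426
```

Request:
arm_command --pt "-224 -156 -10 -10" --pt "-224 -156 -10 -10" --pt "-224 -156 -10 -10" --pt "-224 -156 -10 -10" --pt "-224 -156 -10 -10" --pt "-224 -156 -10 -10" --pt "-224 -156 -20 -10" --pt "-224 -156 -40 -10" --pt "-224 -156 -40 -10" --pt "-224 -156 -40 -10"

```text
t: 17.62
ee_pos: [438.5, -196.6, 233.0]
orientation: [163.4, 89.9, 149.6]
wrist_force: [1.6, 0.1, 1.0]
grip_width: 0.419
```

```bash
python3 st.py; python3 - <<'E'
from h import *
snap('top','t7');snap('scene','s7')
a=cv2.imread('pics/t7.png')[80:245,140:355];b=cv2.imread('pics/s7.png')[150:270,230:410]
cv2.imwrite('pics/v7.png',np.hstack([cv2.resize(a,(430,330)),cv2.resize(b,(370,330))]))
E
```

```text
t 17.62 p [ 438.5 -196.6  233. ] jawyaw 76.2 xaxis [-0.  0. -1.] F [1.6 0.1 1. ] g 35.8 q7 102.88736205151946
```

View pics/v7.png

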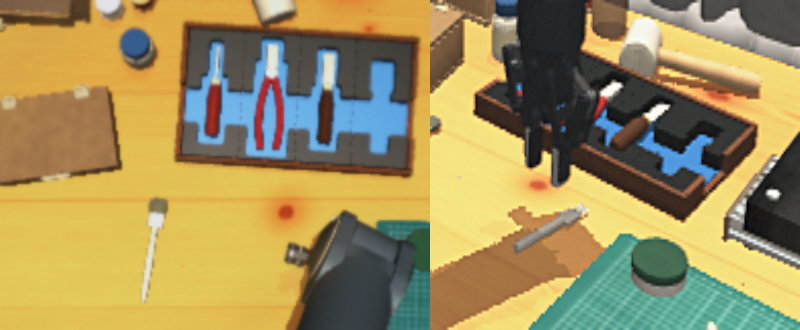

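The beveler is seated. The iron (A, on bare desk) is under the gripper.

Request:
arm_command --pt "0 0 -20 0" --pt "0 0 -36 0" --pt "0 0 -48 0" --pt "0 0 -55 0" --pt "0 0 -57 0" --pt "0 0 -57 0"

```text
t: 18.22
ee_pos: [439.1, -196.4, 176.4]
orientation: [23.1, 90.0, 9.3]
wrist_force: [-0.2, 0.2, 0.1]
grip_width: 0.422
```

Request:
arm_command --pt "0 0 0 0" --pt "0 0 0 0" --pt "0 0 0 0" --pt "0 0 0 0" --pt "0 0 0 0" --pt "0 0 0 0" --pt "0 0 0 0" --pt "0 0 0 0" --claw 2

```text
t: 18.88
ee_pos: [438.9, -196.8, 177.2]
orientation: [7.5, 89.9, -6.3]
wrist_force: [-0.6, 0.9, 6.1]
grip_width: 0.078
```

The pads hold it only near the tips, so I'll regrip 2 mm lower.

Request:
arm_command --pt "0 0 0 0" --pt "0 0 0 0" --pt "0 0 -1 0" --pt "0 0 -2 0" --pt "0 0 -2 0" --claw 30

```text
t: 19.3
ee_pos: [438.3, -196.7, 174.0]
orientation: [170.6, 90.0, 156.8]
wrist_force: [-0.1, -0.4, -0.4]
grip_width: 0.348
```

Request:
arm_command --pt "0 0 0 0" --pt "0 0 0 0" --pt "0 0 0 0" --pt "0 0 0 0" --pt "0 0 0 0" --pt "0 0 0 0" --pt "0 0 0 0" --claw 2

```text
t: 19.88
ee_pos: [438.4, -196.7, 174.4]
orientation: [152.3, 90.0, 138.5]
wrist_force: [-1.4, 0.0, 2.1]
grip_width: 0.084
```

Request:
arm_command --pt "0 0 10 0" --pt "0 0 40 0" --pt "0 0 70 0" --pt "0 0 95 0" --pt "34 -13 95 2" --pt "68 -26 95 4" --pt "102 -39 95 6" --pt "136 -52 95 8" --pt "170 -65 95 10" --pt "200 -75 95 10"

```text
t: 20.72
ee_pos: [640.2, -272.7, 270.0]
orientation: [-30.1, 89.9, -33.9]
wrist_force: [0.3, 0.1, -0.9]
grip_width: 0.084
```

Request:
arm_command --pt "7 -3 -15 0" --pt "7 -3 -40 0" --pt "7 -3 -57 0" --pt "7 -3 -57 0" --pt "7 -3 -57 0"

```text
t: 21.13
ee_pos: [645.1, -274.5, 211.7]
orientation: [166.5, 89.9, 162.7]
wrist_force: [-0.3, 0.4, 0.0]
grip_width: 0.082
```

```bash
python3 st.py; python3 - <<'E'
from h import *
snap('top','t8');snap('scene','s8')
a=cv2.imread('pics/t8.png')[80:165,225:355];b=cv2.imread('pics/s8.png')[140:240,270:420]
cv2.imwrite('pics/v8.png',np.hstack([cv2.resize(a,(390,260)),cv2.resize(b,(390,260))]))
E
```

```text
t 21.13 p [ 645.1 -274.5  211.7] jawyaw 86.2 xaxis [-0.  0. -1.] F [-0.3  0.4  0. ] g 7.0 q7 112.24779860008132
```

View pics/v8.png

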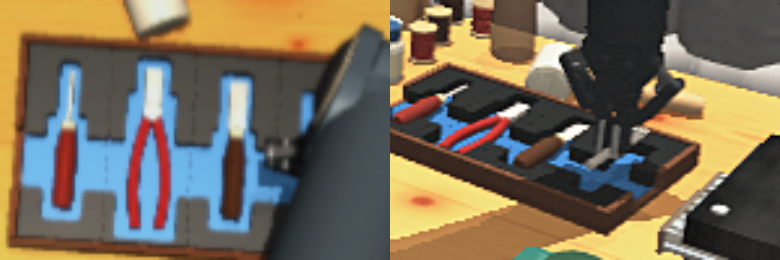

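The iron is held level over the fourth cut-out. Lowering.

Request:
arm_command --pt "0 0 -12 0" --pt "0 0 -21 0" --pt "0 0 -27 0" --pt "0 0 -29 0" --pt "0 0 -29 0"

```text
t: 21.65
ee_pos: [645.1, -274.5, 182.2]
orientation: [161.4, 89.9, 157.6]
wrist_force: [0.1, 0.0, -0.7]
grip_width: 0.088
```

Request:
arm_command --pt "0 0 -1 0" --pt "0 0 -2 0" --pt "0 0 -3 0" --pt "0 0 -3 0"

```text
t: 21.98
ee_pos: [645.6, -274.8, 180.5]
orientation: [-14.8, 90.0, -18.7]
wrist_force: [-0.1, 0.1, -0.7]
grip_width: 0.082
```

Request:
arm_command --pt "0 0 -1 0" --pt "0 0 -1 0" --pt "0 0 -1 0"

```text
t: 22.23
ee_pos: [645.6, -274.8, 180.4]
orientation: [4.5, 90.0, 0.7]
wrist_force: [-1.4, 1.1, 6.1]
grip_width: 0.082
```

Request:
arm_command --pt "0 0 0 0" --pt "0 0 0 0" --pt "0 0 1 0" --pt "0 0 1 0" --pt "0 0 30 0" --pt "0 0 60 0" --pt "0 0 90 0" --pt "0 0 120 0" --pt "0 0 120 0" --claw 28

```text
t: 22.98
ee_pos: [647.3, -275.9, 306.6]
orientation: [-16.7, 89.3, -20.6]
wrist_force: [0.9, -0.4, 0.3]
grip_width: 0.326
```

Request:
arm_command --pt "-200 40 30 0" --pt "-200 40 30 0" --pt "-200 40 30 0" --pt "-200 40 30 0" --pt "-200 40 30 0" --pt "-200 40 30 0" --pt "-200 40 30 0" --pt "-200 40 30 0"

```text
t: 23.65
ee_pos: [446.2, -234.8, 329.8]
orientation: [-12.0, 89.9, -15.8]
wrist_force: [0.1, -0.8, -0.3]
grip_width: 0.323
```

```bash
python3 st.py; python3 - <<'E'
from h import *
snap('top','t9');snap('scene','s9')
crop('top',0,0,1,1,1,'x') if 0 else None
a=cv2.imread('pics/t9.png')[88:168,225:355];b=cv2.imread('pics/s9.png')[140:280,110:420]
cv2.imwrite('pics/v9.png',np.vstack([cv2.resize(a,(520,320)),cv2.resize(b,(520,235))]))
E
```

```text
t 23.65 p [ 446.2 -234.8  329.8] jawyaw 86.2 xaxis [ 0. -0. -1.] F [ 0.1 -0.8 -0.3] g 27.6 q7 113.33513544683261
```

View pics/v9.png

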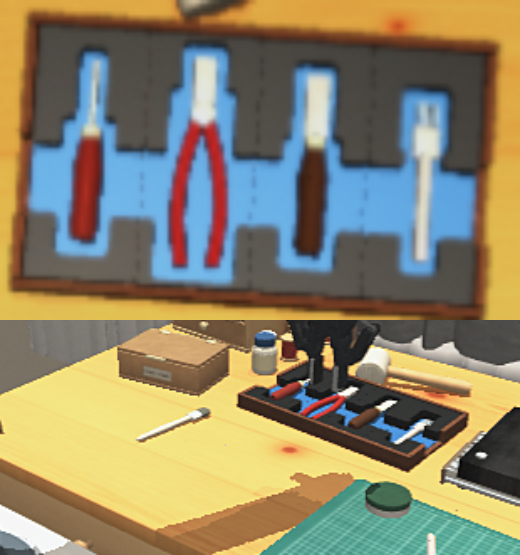

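All four tools lie in their own cut-outs with blue floor showing all round. The brush and tin are undisturbed, and the gripper is clear.

```bash
python3 -c "
from plant import job; print(job.finish_job())"
```

```text
the job is handed in; nothing more can be done
None
```

All four tools are in the tray, each in its own cut-out, and I handed the job in at about 24 s of the 101 s allowed. I moved the pliers, skiver, edge beveler and pricking iron. The iron I took was the one on the bare desk, farthest to the robot's left, not its look-alike on the mat.

- **Seating:** each tool was lowered until its weight was on the tray floor, about 6 mm above the desk, and the touch-down force stayed at or below 15 N. The last pictures show all four lying flat with their working ends to the rear and blue floor all round.
- **Bystanders:** the dye brush and the wax tin are where they were, and the gripper is clear of everything.
- **Regrip:** I gripped the iron a second time, 2 mm lower, because the first grip held it only near the fingertips.
- **Checks that disagreed:**
  - My reading of the tray's rear-left corner did not match between the two views (27 mm gap). I had misread it in the scene view and did not use it.
  - The gripper read 1.5 to 3 mm less than the stated thickness on every tool.

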